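Load the medal blank into the laser marker's tray and shut the tray

TASK

The laser marker's loading tray is out, its two tags are already in place and the round brass medal blank lies loose on the tray plate. With the fingertips push the blank across the plate, never picking it up, until it drops over the edge of the round pocket and lies flat and flush in it; then push the tray in by its front panel until it is fully home. Leave the tags in their pockets and everything else where it is.

Things in the scene. Friction and masses are not known exactly. Their poses are not given: they have to be found in the camera images.
- blank: The medal blank: a plain brass disc, 50 mm in diameter and 6 mm thick, about 0.1 kg, lying flat on the tray plate, wholly outside the pocket and 60 to 110 mm from its centre. Origin at the centre of its underside, z up.
- pocket (a point): Centre of the mouth of the round pocket (54 mm diameter, 6 mm deep, dark floor: the seated blank is flush), level with the tray plate's top face, 74 mm above the bench. Moves with the tray; x points the way the tray goes in, z up. The aluminium plate is flat, nothing stands up from it; it reaches from x = -110 to +60 mm and y = -135 to +135 mm of this point and ends at the front panel.
- tray (a joint): How far the tray is pulled out, m: 0.20 fully out (as found), 0 fully home against its stop. It slides level and straight along the pocket point's x, takes about 5 N to move, stays where it is left.
- tray_front (a point): Centre of the outer face of the tray's upright front panel, 50 mm above the bench; x points into the machine, like the pocket point's. The panel is 300 mm wide (y), 12 mm thick, from 28 to 74 mm above the bench, flat (the dark strip is only a mark); the bench before it is free. With the tray home the panel lies against the machine's front face, this face 12 mm before it.
- marker: The laser marker, a fixed grey and white cabinet 360 mm wide and 440 mm deep with an amber window. Origin under the middle of its front face, x running into the machine, z up; the tray slides out to -x. It is 100 mm tall at the front and 370 mm tall from 60 mm farther back. Its front face is 90 mm beyond the pocket's centre while the tray is out.
- tag_a: A flat steel tag 50 x 28 x 4 mm lying in its own rectangular pocket, 6 mm deep, 10 mm towards x and 90 mm towards +y of the round pocket. Origin at the centre of its underside. Stays there.
- tag_b: The same, 10 mm towards x and 90 mm towards -y of the round pocket. Stays there.
- pot: Lidded steel pot, 92 mm in diameter, 115 mm tall with the knob, on the bench; origin under its middle. Not part of the job.
- pliers: Small pliers with red handles, about 165 mm long, 12 mm high, lying on the bench; origin under the pivot. Not part of the job.
- file: Flat file with a wooden handle, 205 mm long, 18 mm high, lying on the bench; origin under the root of the handle. Not part of the job.
- small_blank: A smaller brass disc, 36 mm in diameter, 4 mm thick, lying on top of the laser marker's low front ledge, 100 mm above the bench; origin at the centre of its underside. Not part of the job.
- ring_block: Dark wooden block 60 x 45 x 40 mm on the bench; origin under its middle. Not part of the job.
There are look-alikes about, which are no part of the job. Leave any grey, purple or turquoise look-alike of the blank alone.

How it is judged (in metres and radians):
On the way:
1. the blank lies flat in the round pocket while the tray is still well out (horizontal distance between blank and pocket below 0.004 m and z of blank in the frame of pocket below -0.0045 m and angle between blank's own z axis and vertical below 0.04 rad and value of joint tray above 0.12 m), for 0.3 s.
At the end, for the whole second after the job is handed in: The blank lies in the round pocket (centre within 4 mm of the pocket's, underside at least 4.5 mm below the plate's top face, level within 0.04 rad) and at rest, both tags lie in their pockets, and the tray is within 4 mm of fully home (horizontal distance between blank and pocket below 0.004 m and z of blank in the frame of pocket below -0.0045 m and angle between blank's own z axis and vertical below 0.04 rad and z of each of tag_a, tag_b in the frame of pocket below -0.003 m and value of joint tray below 0.004 m and linear speed of blank below 0.02 m/s); the robot touches nothing.
It fails at once if the blank is lifted more than 10 mm off the tray plate (z of blank in the frame of pocket above 0.01 m).
It fails at once if the blank falls off the tray (z of blank in the frame of pocket below -0.02 m).
It fails at once if a tag leaves its pocket (z of any of tag_a, tag_b in the frame of pocket above 0.001 m).
It fails at once if one of the other things is shifted by more than 20 mm (distance of any of pot, pliers, file, small_blank, ring_block from where it was at the start of the episode above 0.02 m).
It also fails if it takes over 54 s, if anything falls off the work surface, if the arm or the gripper's body presses on something with over 40 N, if the wrist force passes 120 N, or if a joint passes its speed limit or range.

ROBOT

A 6-joint arm with a two-finger parallel gripper is mounted at the origin on the work surface. World frame = base frame: x ahead of the robot, y to its left, z up, the work surface at z = 0. Lengths are in mm, angles in rad, forces in N, time in s.
With the tool pointing down it reaches from about 300 to 850 mm from the base axis. Payload 4.2 kg.
Tool frame: the origin (TCP) lies at the very end of the fingers, on their centre line; the grasp point (between the pads) lies 19 mm behind it; z points along the fingers, y is the line along which they close (so a half turn about z gives the same grasp; the last joint's range is limited). The gripper opens to 91 mm and grips with 3 to 60 N. Pads are 32 mm wide; open, the fingers measure 118 mm over their backs; the gripper's body (76 mm by 178 mm) begins 60 mm behind the grasp point.
Start: joints at [-0.02, 0.32, 1.565, -0, 1.257, -0.02], TCP at [575.016, 0, 213.976] pointing down, gripper open.
Joint ranges: [-3.11, 3.11], [-0.84, 2.01], [0.21, 2.61], [-1.34, 4.49], [0.05, 2.63], [-2.56, 2.56]. Speed limits (rad/s): [2.57, 2.57, 3.14, 3.14, 3.14, 3.14].

INTERFACE

Orientations are given as a unit quaternion [w, x, y, z].
In Python, from plant import manip, cams, workorder gives the robot as it stands.
- The arm moves only by the tool arm_command, never from a script. Its argument "rows" is a list of rows, each an object of numbers: "gripper": the opening in per cent of the stroke, from 0 (shut) to 100 (fully open); "dx", "dy", "dz": the shift along the tool's x, y, z in m; "rx", "ry", "rz": the turn, a rotation vector about the tool's x, y, z in degrees. In form: [{"gripper": .., "dx": .., "dy": .., "dz": .., "rx": .., "ry": .., "rz": ..}, ...]. A call has 1 to 5 rows; each row shifts and turns the commanded pose from where the row before left it, along the tool's axes as they then stand; what a row does not reach is not made up. A row lasts 1/12 s, in which the tool goes at most 41.7 mm and 7.16 degrees, less where a joint would pass 70% of its speed; a pose out of reach is approached as far as the arm can. A call with a gripper value outside its range is refused whole. The fingers move at their own pace and stop on an object; the grip force is fixed at half the most. Time passes only in rows, so rows that do not move let the fingers close. It gives the time, the measured TCP pose, the force, the opening and the grip force at its end, in the units of the state.
- manip.read_state(): the state, without advancing time (a new reading comes with each control period).
- cams.snapshot(name): name is "scene" or "side" or "wrist"; returns a dict with "pixels" (384x512x3 uint8, red, green, blue), "range_z" (384x512 float32, mm along the optical axis (not along the pixel's ray), 0 where there is no reading), "fx", "fy", "cx", "cy" (pixels), "k1" (the pictures are not rectified: a ray, as slopes to the right and down, at radius r is drawn at 1 + k1 r^2 times it, then the intrinsics apply), "rvec" (rotation vector, rad) and "tvec" (3), from world to camera coordinates, as OpenCV has them; the wrist camera has in their place "mount" (4x4, takes a point from camera to tool coordinates, whose origin is the TCP and whose axes are the flange's). Camera axes: x right, y down, z forward; pixel columns grow to the right and rows downward; lengths in mm; the calibration is good to about 2 mm. A picture is of the moment at which its call begins: read the wrist's pose just before it.
- workorder.job_done(): hands the job in; it is judged then, once.
The state is a dict: "t": time; "qpos": joint angles; "qvel": joint speeds; "joint_torque": joint torques, N m; "tcp_pos": TCP position; "eef_rot": TCP orientation; "force": force on the tool from outside, world axes, zero at the start; "ft_torque": the same for the moment, N m; "gripper_width": opening from 0.0 (shut) to 1.0 (fully open); "gripper_force": force on a finger pad.
Only numpy, scipy, OpenCV 4.12 (cv2) and the standard library are available. Lean on these libraries where they do the work, as an engineer would, in place of code of your own. Each camera call takes 0.05 s, during which the arm holds its last target. There are 200 camera calls.

## Working session

There is one attempt and no reset: what is moved stays moved. The work goes in short steps, Python scripts to look and compute and a tool call to move; the robot and the scene stay as the last step left them, time stands still between calls to the robot, and variables do not carry over. Pictures are saved under pics/ and viewed, at most 10 in all, crops included, and the job is handed in when it is done.

Besides the shell and the picture viewer there is one more tool, called as name(argument=value, ...), one argument or row to a line, values as JSON. arm_command: Moves the arm, as the interface text tells. Its arguments: {"type":"object","properties":{"rows":{"type":"array","items":{"type":"object","properties":{"gripper":{"type":"number"},"dx":{"type":"number"},"dy":{"type":"number"},"dz":{"type":"number"},"rx":{"type":"number"},"ry":{"type":"number"},"rz":{"type":"number"}}}}},"required":["rows"]}

```bash
mkdir -p pics
cat > h.py <<'E'
import numpy as np, cv2
from scipy.spatial.transform import Rotation as R
from plant import manip, cams, workorder
def cam(name):
    st=manip.read_state(); s=cams.snapshot(name)
    if name=="wrist":
        w,x,y,z=st["eef_rot"]; T=np.eye(4); T[:3,:3]=R.from_quat([x,y,z,w]).as_matrix(); T[:3,3]=st["tcp_pos"]
        M=T@np.array(s["mount"]); s["Rcw"]=M[:3,:3]; s["o"]=M[:3,3]
    else:
        r=R.from_rotvec(np.ravel(s["rvec"])).as_matrix(); s["Rcw"]=r.T; s["o"]=-r.T@np.ravel(s["tvec"])
    return s
def rays(s,uv):
    uv=np.atleast_2d(np.float64(uv)).reshape(-1,1,2)
    K=np.array([[s["fx"],0,s["cx"]],[0,s["fy"],s["cy"]],[0,0,1]])
    n=cv2.undistortPoints(uv,K,np.array([s["k1"],0,0,0,0.]))[:,0]
    return np.c_[n,np.ones(len(n))]@s["Rcw"].T
def onz(s,uv,z):
    d=rays(s,uv); return s["o"]+d*((z-s["o"][2])/d[:,2])[:,None]
def save(s,fn): cv2.imwrite(fn,cv2.cvtColor(s["pixels"],cv2.COLOR_RGB2BGR))
E
python3 - <<'E'
from h import *
st=manip.read_state(); print(st["t"],st["tcp_pos"],st["eef_rot"],st["force"])
a=cam("scene");b=cam("side");c=cam("wrist")
import pickle; pickle.dump((a,b,c),open("s0.pkl","wb"))
print(a["o"],b["o"],c["o"])
im=np.vstack([np.hstack([a["pixels"],b["pixels"]])])
im=cv2.resize(im,(800,300),interpolation=cv2.INTER_AREA)
w=cv2.resize(c["pixels"],(400,300)); 
cv2.imwrite("pics/a.png",np.vstack([im,np.hstack([w,w*0])])[:,:,::-1])
E
```

```text
0.0 [ 5.74492796e+02 -1.30156337e-02  2.13120965e+02] [-6.24441333e-04  7.07110391e-01  7.07102617e-01 -6.27922714e-04] [-0.38167962 -0.68501827 -0.46836133]
[1131.09945883  201.57098252 1020.08352735] [947.38769792 305.4151089  696.32447884] [574.06145329  67.11084969 383.816292  ]
```

View pics/a.png

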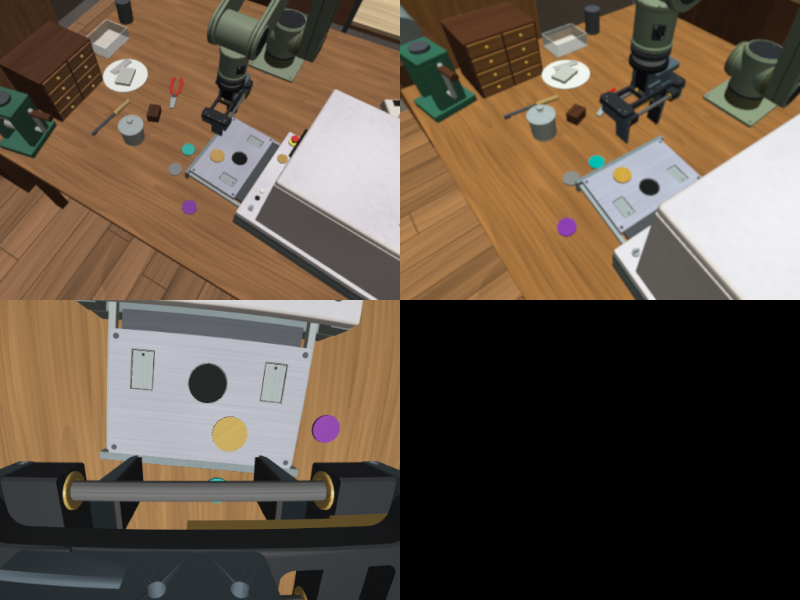

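The picture shows the tray with the brass blank at wrist panel (229,133) and the pocket at (208,83), in the 400x300 panel. Look-alikes are purple (326,129) and turquoise (217,185) in the wrist panel, and grey (175,168) in the scene panel. Another brass disc is the small one on the ledge, at scene (283,158). The blank meant is the only brass disc on the plate.

```bash
cat >> h.py <<'E'
def blob(s,kind,roi=None):
    hsv=cv2.cvtColor(s["pixels"],cv2.COLOR_RGB2HSV); h,sa,v=[hsv[...,i].astype(int) for i in range(3)]
    if kind=="brass": m=(h>15)&(h<28)&(sa>95)&(v>140)
    else: m=(v<62)
    m=m.astype(np.uint8)*255
    if roi: k=np.zeros_like(m); k[roi[1]:roi[3],roi[0]:roi[2]]=1; m*=k
    m=cv2.morphologyEx(m,cv2.MORPH_OPEN,np.ones((5,5)))
    cs,_=cv2.findContours(m,cv2.RETR_EXTERNAL,cv2.CHAIN_APPROX_NONE)
    return sorted(cs,key=cv2.contourArea,reverse=True)
def disc(s,kind,z,roi=None):
    c=blob(s,kind,roi)[0]; c=cv2.convexHull(c)[:,0]
    p=onz(s,c,z)[:,:2].astype(np.float32)
    e=cv2.fitEllipse(p) if len(p)>5 else None
    return np.array(e[0]),e[1],cv2.boundingRect(c)
E
python3 - <<'E'
from h import *
import pickle; a,b,c=pickle.load(open("s0.pkl","rb"))
for n,s,rb,rp in (("scene",a,(262,185,298,215),(290,188,325,216)),("side",b,(260,210,310,240),(300,222,345,255)),("wrist",c,(260,140,330,205),(230,70,300,145))):
    for k,z,r in (("brass",80,rb),("dark",74,rp)):
        try:print(n,k,disc(s,k,z,r))
        except Exception as e: print(n,k,e)
# range check of height at plate in wrist
for uv in ((200,190),(290,170)):
    z=c["range_z"][uv[1],uv[0]]; d=rays(c,uv)[0]; print(uv,c["o"]+d*z)
# tags & corner screws in wrist pixel at full res
g=cv2.resize(c["pixels"][0:260,100:450],(800,594),interpolation=cv2.INTER_CUBIC)
cv2.imwrite("pics/b.png",g[:,:,::-1])
E
```

```text
scene brass (array([619.06317139,   9.98785591]), (45.99985885620117, 47.51494216918945), (270, 192, 17, 15))
scene dark (array([587.59063721,  79.35533905]), (46.16399002075195, 47.809173583984375), (298, 196, 18, 15))
side brass (array([619.82427979,  10.8848505 ]), (47.11220932006836, 48.86825180053711), (273, 214, 23, 20))
side dark (array([588.46520996,  79.9691925 ]), (44.38840866088867, 46.797340393066406), (308, 230, 23, 19))
wrist brass (array([617.41375732,  11.18420029]), (48.544429779052734, 48.930999755859375), (272, 150, 44, 44))
wrist dark (array([586.10894775,  79.93264771]), (50.217994689941406, 50.943885803222656), (242, 82, 48, 50))
(200, 190) [512.79233938 -11.2346685   73.4856565 ]
(290, 170) [613.44399576  12.872386    79.50224086]
```

View pics/b.png

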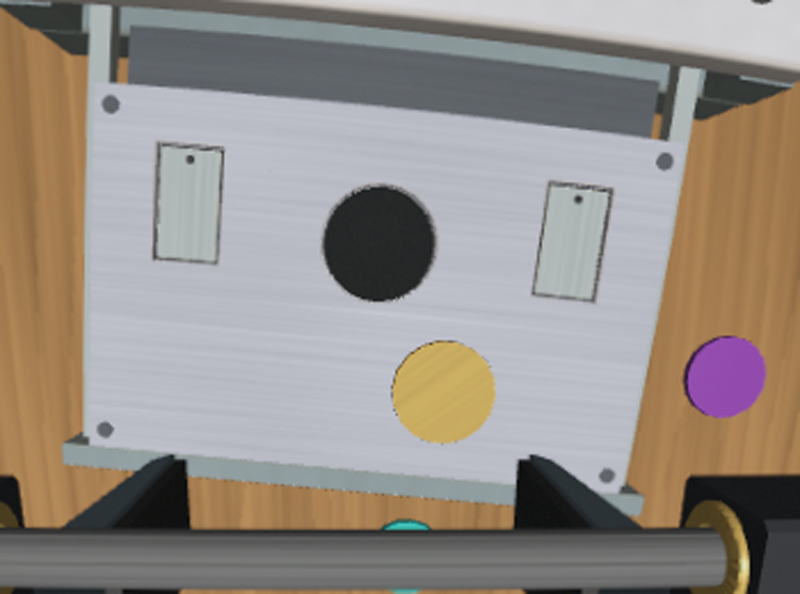

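The crop confirms it: a gold disc about 49 mm across on the aluminium plate at (443,392), next to the dark pocket at (379,243), with the tags at (189,203) and (572,241).

Run:
```python
from h import *
import pickle; c=pickle.load(open("s0.pkl","rb"))[2]
px=np.array([[110,104],[665,161],[105,429],[607,475],[189,203],[572,241]])*[350/800,260/594]+[100,0]
p=onz(c,px,74); p[4:]=onz(c,px[4:],72); print(p)
for i,j in((0,1),(2,3),(4,5)):
    d=p[j]-p[i]; print(np.linalg.norm(d), "yaw of tray x from world +y", np.degrees(np.arctan2(d[1],d[0])))
for i,j in((2,0),(3,1)):
    d=p[j]-p[i]; print(np.linalg.norm(d),np.degrees(np.arctan2(d[1],d[0]))-90)
B=np.array([618,10.8]);P=np.array([587,79.7]);d=P-B;L=np.hypot(*d);u=d/L
print(L,u,np.degrees(np.arctan2(u[1],u[0]))-90,"start",B-52*u,"end",P-36*u)
```

```text
[[464.79394585 142.5753292   74.        ]
 [718.19352725 118.64770124  74.        ]
 [450.86432474  -8.54069443  74.        ]
 [703.6232831  -32.49421468  74.        ]
 [498.49940815  98.89401736  72.        ]
 [677.47268183  82.05592205  72.        ]]
254.52677507811475 yaw of tray x from world +y -5.394243809574352
253.8914377591414 yaw of tray x from world +y -5.41365180297896
179.76360628937238 yaw of tray x from world +y -5.37465928012232
151.7566701682564 -5.266545983751428
151.84258546811293 -5.506359995711847
75.5526968413438 [-0.41030964  0.91194627] 24.224287515935856 start [639.33610139 -36.62120599] end [601.77114712  46.86993431]
```

arm_command(
  rows=[
    {"gripper": 35,"dx": -0.018,"dy": 0.033},
    {"gripper": 35,"dx": -0.0186,"dy": 0.032},
    {"gripper": 35,"rz": -6},
    {"gripper": 35,"rz": -6},
    {"gripper": 35,"rz": -6},
  ],
)

```text
invalid input at $.rows[0]: expected keys gripper, dx, dy, dz, rx, ry, rz
```

arm_command(
  rows=[
    {"gripper": 35,"rz": -6.2},
    {"gripper": 35,"dz": 0.035},
    {"gripper": 35,"dz": 0.035},
    {"gripper": 35,"dz": 0.033},
    {"gripper": 35},
  ],
)

```text
invalid input at $.rows[0]: expected keys gripper, dx, dy, dz, rx, ry, rz
```

Run:
```python
from h import *
c=cam("wrist");st=manip.read_state();print(st["t"],st["tcp_pos"],st["eef_rot"],st["gripper_width"],st["force"])
save(c,"pics/c.png")
```

```text
0.2 [ 5.74717545e+02 -6.40913308e-04  2.13459671e+02] [-3.64122424e-04  7.07086646e-01  7.07126728e-01 -3.64064936e-04] 1.0010292036269506 [-0.46203083  0.28519599 -0.48849237]
```

View pics/c.png

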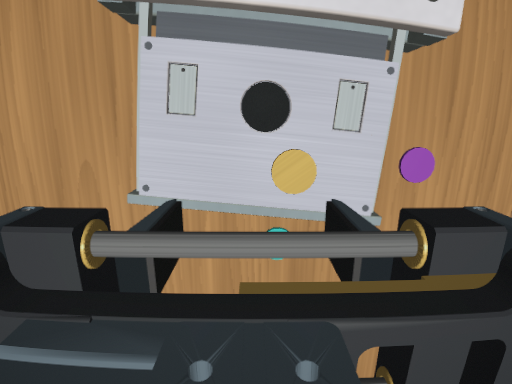

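The moves were refused because every key must be present. This is still the start view, with the blank at (294,171) and the pocket at (265,106).

arm_command(
  rows=[
    {"gripper": 35,"dx": -0.018,"dy": 0.033,"dz": 0,"rx": 0,"ry": 0,"rz": 0},
    {"gripper": 35,"dx": -0.0186,"dy": 0.032,"dz": 0,"rx": 0,"ry": 0,"rz": 0},
    {"gripper": 35,"dx": 0,"dy": 0,"dz": 0,"rx": 0,"ry": 0,"rz": -6},
    {"gripper": 35,"dx": 0,"dy": 0,"dz": 0,"rx": 0,"ry": 0,"rz": -6},
    {"gripper": 35,"dx": 0,"dy": 0,"dz": 0,"rx": 0,"ry": 0,"rz": -6},
  ],
)

```text
t: 0.62
tcp_pos: [640.3, -37.1, 213.0]
eef_rot: [-0.001, 0.586, 0.81, -0.0]
force: [-0.0, -0.0, 0.0]
gripper_width: 0.669
gripper_force: 0.0
```

arm_command(
  rows=[
    {"gripper": 35,"dx": 0,"dy": 0,"dz": 0,"rx": 0,"ry": 0,"rz": -6.2},
    {"gripper": 35,"dx": 0,"dy": 0,"dz": 0.035,"rx": 0,"ry": 0,"rz": 0},
    {"gripper": 35,"dx": 0,"dy": 0,"dz": 0.035,"rx": 0,"ry": 0,"rz": 0},
    {"gripper": 35,"dx": 0,"dy": 0,"dz": 0.033,"rx": 0,"ry": 0,"rz": 0},
    {"gripper": 35,"dx": 0,"dy": 0,"dz": 0,"rx": 0,"ry": 0,"rz": 0},
  ],
)

```text
t: 1.03
tcp_pos: [635.0, -36.3, 103.8]
eef_rot: [-0.006, 0.543, 0.84, -0.003]
force: [-1.0, 0.4, -1.5]
gripper_width: 0.353
gripper_force: 0.0
```

Run:
```python
from h import *
c=cam("wrist");st=manip.read_state();print(st["t"],st["tcp_pos"],st["eef_rot"],st["gripper_width"],st["force"])
save(c,"pics/d.png")
for k,z in (("brass",80),("dark",74)):
  for q in blob(c,k)[:4]: print(k,cv2.boundingRect(q),cv2.contourArea(q),onz(c,np.mean(q[:,0],0),z))
```

```text
1.0833 [637.33144685 -36.41098521 107.47370998] [-0.00374495  0.54315421  0.83962208 -0.00205814] 0.3558181560155817 [ 0.57136379 -0.3675226  -0.56905978]
brass (0, 88, 204, 142) 13401.5 [[504.15017661 -59.59166851  80.        ]]
brass (380, 68, 126, 162) 7435.5 [[743.41686877  67.86204948  80.        ]]
brass (224, 109, 71, 72) 3902.0 [[617.44006437  11.41103757  80.        ]]
brass (468, 135, 44, 79) 1390.5 [[786.54271663  60.95772626  80.        ]]
dark (0, 207, 512, 177) 49312.5 [[ 656.14243841 -132.31413848   74.        ]]
dark (222, 0, 76, 71) 4426.5 [[587.09860429  78.17461705  74.        ]]
dark (313, 209, 93, 28) 1842.0 [[708.49335198 -11.8816066   74.        ]]
dark (102, 209, 93, 28) 1841.5 [[566.63284274 -76.49350667  74.        ]]
```

View pics/d.png

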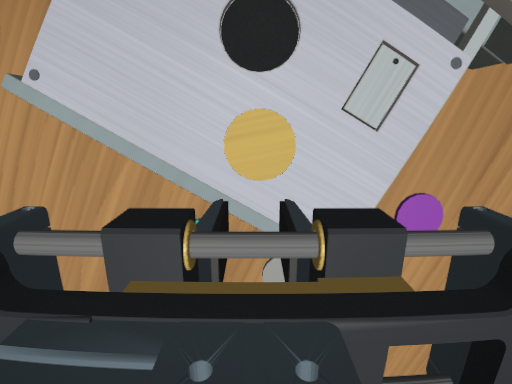

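The wrist view shows the blank at (259,145) and the pocket at (260,28). They are lined up ahead of the two fingers at (215,215) and (293,215). Next I lower to just above the plate.

arm_command(
  rows=[
    {"gripper": 35,"dx": 0,"dy": 0,"dz": 0.015,"rx": 0,"ry": 0,"rz": 0},
    {"gripper": 35,"dx": 0,"dy": 0,"dz": 0.014,"rx": 0,"ry": 0,"rz": 0},
    {"gripper": 35,"dx": 0,"dy": 0,"dz": 0,"rx": 0,"ry": 0,"rz": 0},
    {"gripper": 35,"dx": 0,"dy": 0,"dz": 0,"rx": 0,"ry": 0,"rz": 0},
    {"gripper": 35,"dx": 0,"dy": 0,"dz": 0,"rx": 0,"ry": 0,"rz": 0},
  ],
)

```text
t: 1.5
tcp_pos: [641.4, -36.7, 84.2]
eef_rot: [0.002, 0.543, 0.84, 0.001]
force: [0.3, -0.5, 0.1]
gripper_width: 0.356
gripper_force: 0.0
```

arm_command(
  rows=[
    {"gripper": 35,"dx": 0,"dy": 0,"dz": 0,"rx": 0,"ry": 0,"rz": 0},
    {"gripper": 35,"dx": 0,"dy": 0,"dz": 0,"rx": 0,"ry": 0,"rz": 0},
    {"gripper": 35,"dx": 0,"dy": 0,"dz": 0,"rx": 0,"ry": 0,"rz": 0},
    {"gripper": 35,"dx": 0,"dy": 0,"dz": 0,"rx": 0,"ry": 0,"rz": 0},
    {"gripper": 35,"dx": 0,"dy": 0,"dz": 0,"rx": 0,"ry": 0,"rz": 0},
  ],
)

```text
t: 1.92
tcp_pos: [640.1, -36.6, 82.2]
eef_rot: [0.0, 0.543, 0.84, 0.0]
force: [0.0, -0.1, 0.3]
gripper_width: 0.35
gripper_force: 0.0
```

arm_command(
  rows=[
    {"gripper": 35,"dx": 0,"dy": -0.001,"dz": 0.003,"rx": 0,"ry": 0,"rz": 0},
    {"gripper": 35,"dx": 0,"dy": 0,"dz": 0.0025,"rx": 0,"ry": 0,"rz": 0},
    {"gripper": 35,"dx": 0,"dy": 0,"dz": 0,"rx": 0,"ry": 0,"rz": 0},
    {"gripper": 35,"dx": 0,"dy": 0,"dz": 0,"rx": 0,"ry": 0,"rz": 0},
    {"gripper": 35,"dx": 0,"dy": 0,"dz": 0,"rx": 0,"ry": 0,"rz": 0},
  ],
)

```text
t: 2.33
tcp_pos: [639.1, -37.0, 76.3]
eef_rot: [-0.0, 0.543, 0.84, -0.0]
force: [-0.6, 0.4, -0.1]
gripper_width: 0.347
gripper_force: 0.0
```

arm_command(
  rows=[
    {"gripper": 35,"dx": 0.004,"dy": 0,"dz": 0,"rx": 0,"ry": 0,"rz": 0},
    {"gripper": 35,"dx": 0.004,"dy": 0,"dz": 0,"rx": 0,"ry": 0,"rz": 0},
    {"gripper": 35,"dx": 0.004,"dy": 0,"dz": 0,"rx": 0,"ry": 0,"rz": 0},
    {"gripper": 35,"dx": 0.004,"dy": 0,"dz": 0,"rx": 0,"ry": 0,"rz": 0},
    {"gripper": 35,"dx": 0.004,"dy": 0,"dz": 0,"rx": 0,"ry": 0,"rz": 0},
  ],
)

```text
t: 2.75
tcp_pos: [630.8, -18.4, 76.6]
eef_rot: [0.0, 0.543, 0.84, 0.0]
force: [0.5, 0.1, -0.2]
gripper_width: 0.348
gripper_force: 0.3
```

arm_command(
  rows=[
    {"gripper": 35,"dx": 0.004,"dy": 0,"dz": 0,"rx": 0,"ry": 0,"rz": 0},
    {"gripper": 35,"dx": 0.004,"dy": 0,"dz": 0,"rx": 0,"ry": 0,"rz": 0},
    {"gripper": 35,"dx": 0.004,"dy": 0,"dz": 0,"rx": 0,"ry": 0,"rz": 0},
    {"gripper": 35,"dx": 0.004,"dy": 0,"dz": 0,"rx": 0,"ry": 0,"rz": 0},
    {"gripper": 35,"dx": 0.004,"dy": 0,"dz": 0,"rx": 0,"ry": 0,"rz": 0},
  ],
)

```text
t: 3.17
tcp_pos: [622.6, -0.2, 76.5]
eef_rot: [0.0, 0.543, 0.84, 0.0]
force: [0.9, -1.2, 0.0]
gripper_width: 0.348
gripper_force: 0.3
```

arm_command(
  rows=[
    {"gripper": 35,"dx": 0.004,"dy": 0,"dz": 0,"rx": 0,"ry": 0,"rz": 0},
    {"gripper": 35,"dx": 0.004,"dy": 0,"dz": 0,"rx": 0,"ry": 0,"rz": 0},
    {"gripper": 35,"dx": 0.004,"dy": 0,"dz": 0,"rx": 0,"ry": 0,"rz": 0},
    {"gripper": 35,"dx": 0.004,"dy": 0,"dz": 0,"rx": 0,"ry": 0,"rz": 0},
    {"gripper": 35,"dx": 0.004,"dy": 0,"dz": 0,"rx": 0,"ry": 0,"rz": 0},
  ],
)

```text
t: 3.58
tcp_pos: [614.4, 18.0, 76.5]
eef_rot: [0.0, 0.543, 0.84, 0.0]
force: [0.1, -0.9, 0.3]
gripper_width: 0.353
gripper_force: 0.3
```

arm_command(
  rows=[
    {"gripper": 35,"dx": 0.004,"dy": 0,"dz": 0,"rx": 0,"ry": 0,"rz": 0},
    {"gripper": 35,"dx": 0.004,"dy": 0,"dz": 0,"rx": 0,"ry": 0,"rz": 0},
    {"gripper": 35,"dx": 0.004,"dy": 0,"dz": 0,"rx": 0,"ry": 0,"rz": 0},
    {"gripper": 35,"dx": 0.002,"dy": 0,"dz": 0,"rx": 0,"ry": 0,"rz": 0},
    {"gripper": 35,"dx": 0,"dy": 0,"dz": 0,"rx": 0,"ry": 0,"rz": 0},
  ],
)

```text
t: 4.0
tcp_pos: [608.5, 31.0, 76.5]
eef_rot: [-0.0, 0.543, 0.84, 0.0]
force: [-0.5, 0.5, 0.1]
gripper_width: 0.348
gripper_force: 0.0
```

Run:
```python
from h import *
c=cam("wrist");st=manip.read_state();print(st["t"],st["tcp_pos"],st["force"])
im=cv2.resize(c["pixels"][80:250,140:380],(720,510)); cv2.imwrite("pics/e.png",im[:,:,::-1])
```

```text
4.05 [608.60495939  30.81816045  76.49000959] [ 0.3161915  -0.61582975 -0.38780406]
```

View pics/e.png

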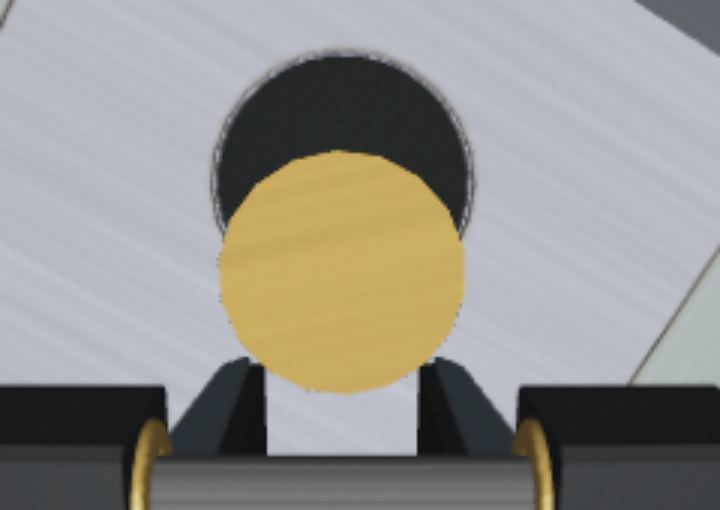

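The blank, centred at (342,272) in the crop, is caged between both fingertips. The pocket is dead ahead at (342,178), about 19 mm away. I carry on slowly.

arm_command(
  rows=[
    {"gripper": 35,"dx": 0.003,"dy": 0,"dz": 0,"rx": 0,"ry": 0,"rz": 0},
    {"gripper": 35,"dx": 0.003,"dy": 0,"dz": 0,"rx": 0,"ry": 0,"rz": 0},
    {"gripper": 35,"dx": 0.003,"dy": 0,"dz": 0,"rx": 0,"ry": 0,"rz": 0},
    {"gripper": 35,"dx": 0.002,"dy": 0,"dz": 0,"rx": 0,"ry": 0,"rz": 0},
    {"gripper": 35,"dx": 0.002,"dy": 0,"dz": 0,"rx": 0,"ry": 0,"rz": 0},
  ],
)

```text
t: 4.47
tcp_pos: [603.4, 42.6, 76.6]
eef_rot: [0.0, 0.543, 0.84, 0.0]
force: [0.3, -1.0, 0.2]
gripper_width: 0.35
gripper_force: 0.3
```

arm_command(
  rows=[
    {"gripper": 35,"dx": 0.0015,"dy": 0,"dz": 0,"rx": 0,"ry": 0,"rz": 0},
    {"gripper": 35,"dx": 0.0015,"dy": 0,"dz": 0,"rx": 0,"ry": 0,"rz": 0},
    {"gripper": 35,"dx": 0.001,"dy": 0,"dz": 0,"rx": 0,"ry": 0,"rz": 0},
    {"gripper": 35,"dx": 0.001,"dy": 0,"dz": 0,"rx": 0,"ry": 0,"rz": 0},
    {"gripper": 35,"dx": 0,"dy": 0,"dz": 0,"rx": 0,"ry": 0,"rz": 0},
  ],
)

```text
t: 4.88
tcp_pos: [601.2, 47.2, 76.4]
eef_rot: [-0.0, 0.543, 0.84, 0.0]
force: [-0.3, 0.2, 0.2]
gripper_width: 0.349
gripper_force: 0.0
```

Run:
```python
from h import *
c=cam("wrist");st=manip.read_state();print(st["t"],st["tcp_pos"],st["force"])
im=cv2.resize(c["pixels"][80:250,140:380],(720,510)); cv2.imwrite("pics/f.png",im[:,:,::-1])
q=[q for q in blob(c,"brass",(180,60,330,230))][0]; print(cv2.boundingRect(q))
m=np.zeros((384,512),np.uint8); cv2.drawContours(m,[q],-1,255,-1); m=cv2.erode(m,np.ones((7,7)))
v,u=np.nonzero(m); zz=c["range_z"][v,u]; d=rays(c,np.c_[u,v]); p=(c["o"]+d*zz[:,None])[zz>0]
A=np.c_[p[:,:2]-p[:,:2].mean(0),np.ones(len(p))]; print(p.mean(0),np.linalg.lstsq(A,p[:,2],rcond=None)[0])
```

```text
4.9333 [601.300821    47.04640663  76.44735104] [ 0.08038444 -0.1177044  -0.29518687]
(214, 133, 79, 78)
[586.46370037  79.23460999  73.77663593] [4.83629229e-04 6.62968317e-04 7.37766359e+01]
```

View pics/f.png

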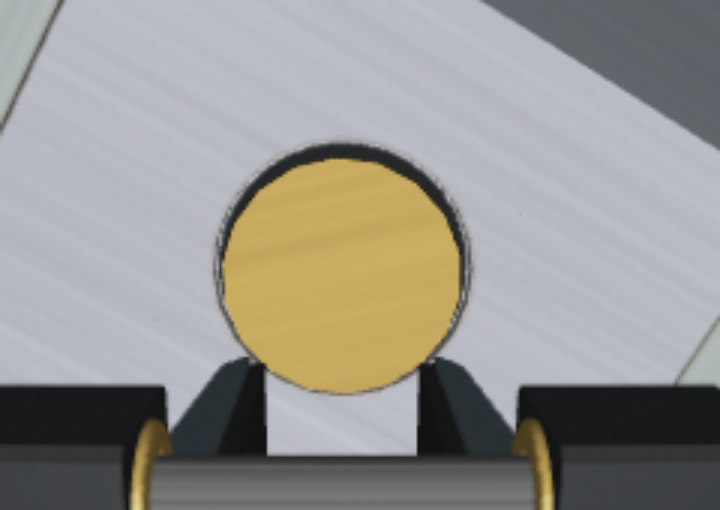

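The picture shows the blank down inside the pocket rim, centred at (342,276). The range data put its top at 73.8 mm and level, so it is seated about 2 mm off centre. Now I check the space in front of the panel.

Run:
```python
from h import *
import pickle; a=pickle.load(open("s0.pkl","rb"))[0]
f=1.28
for n,uv,z in (("pot",(131,122),95),("block",(153,113),20),("turq",(188,149),3),("grey",(175,168),3),("pliers",(175,92),6)):
    print(n,onz(a,np.array(uv)*f,z))
x=np.array([np.sin(np.radians(5.4)),np.cos(np.radians(5.4))]); print("front",np.array([587,79.9])-122*x, "start",np.array([587,79.9])-150*x)
```

```text
pot [[ 660.31306191 -316.03400389   95.        ]]
block [[ 543.22250358 -308.90790884   20.        ]]
turq [[ 607.55744239 -111.8976706     3.        ]]
grey [[ 699.72439659 -111.98749462    3.        ]]
pliers [[ 397.67198727 -297.70934609    6.        ]]
front [575.51878578 -41.55855968] start [572.883753   -69.43429469]
```

arm_command(
  rows=[
    {"gripper": 35,"dx": -0.002,"dy": 0,"dz": -0.015,"rx": 0,"ry": 0,"rz": 0},
    {"gripper": 35,"dx": 0,"dy": 0,"dz": -0.03,"rx": 0,"ry": 0,"rz": 0},
    {"gripper": 0,"dx": 0,"dy": 0,"dz": -0.035,"rx": 0,"ry": 0,"rz": 5.9},
    {"gripper": 0,"dx": 0,"dy": 0,"dz": -0.02,"rx": 0,"ry": 0,"rz": 5.9},
    {"gripper": 0,"dx": 0,"dy": 0,"dz": 0,"rx": 0,"ry": 0,"rz": 5.9},
  ],
)

```text
t: 5.35
tcp_pos: [605.2, 45.2, 182.1]
eef_rot: [0.004, 0.668, 0.744, 0.004]
force: [-0.2, 0.2, 0.4]
gripper_width: 0.162
gripper_force: 0.0
```

arm_command(
  rows=[
    {"gripper": 0,"dx": 0,"dy": 0,"dz": 0,"rx": 0,"ry": 0,"rz": 5.9},
    {"gripper": 0,"dx": 0,"dy": 0,"dz": 0,"rx": 0,"ry": 0,"rz": 6},
    {"gripper": 0,"dx": -0.035,"dy": 0,"dz": 0,"rx": 0,"ry": 0,"rz": 0},
    {"gripper": 0,"dx": -0.035,"dy": 0,"dz": 0,"rx": 0,"ry": 0,"rz": 0},
    {"gripper": 0,"dx": -0.035,"dy": 0,"dz": 0,"rx": 0,"ry": 0,"rz": 0},
  ],
)

```text
t: 5.77
tcp_pos: [592.1, -60.1, 176.5]
eef_rot: [0.0, 0.739, 0.674, 0.0]
force: [0.8, -0.3, -0.4]
gripper_width: 0.008
gripper_force: 0.0
```

arm_command(
  rows=[
    {"gripper": 0,"dx": 0,"dy": 0,"dz": 0,"rx": 0,"ry": 5,"rz": 0},
    {"gripper": 0,"dx": 0,"dy": 0,"dz": 0,"rx": 0,"ry": 5,"rz": 0},
    {"gripper": 0,"dx": 0,"dy": 0,"dz": 0,"rx": 0,"ry": 5,"rz": 0},
    {"gripper": 0,"dx": 0,"dy": 0,"dz": 0,"rx": 0,"ry": 5,"rz": 0},
    {"gripper": 0,"dx": 0,"dy": 0,"dz": 0,"rx": 0,"ry": 5,"rz": 0},
  ],
)

```text
t: 6.18
tcp_pos: [592.7, -59.9, 177.3]
eef_rot: [-0.146, 0.722, 0.657, 0.162]
force: [-0.3, -0.6, -0.5]
gripper_width: 0.007
gripper_force: 0.0
```

arm_command(
  rows=[
    {"gripper": 0,"dx": 0,"dy": 0,"dz": 0,"rx": 0,"ry": 5,"rz": 0},
    {"gripper": 0,"dx": 0,"dy": 0,"dz": 0,"rx": 0,"ry": 0,"rz": 0},
    {"gripper": 0,"dx": 0,"dy": 0,"dz": 0,"rx": 0,"ry": 0,"rz": 0},
    {"gripper": 0,"dx": 0,"dy": 0,"dz": 0,"rx": 0,"ry": 0,"rz": 0},
    {"gripper": 0,"dx": 0,"dy": 0,"dz": 0,"rx": 0,"ry": 0,"rz": 0},
  ],
)

```text
t: 6.6
tcp_pos: [592.6, -58.6, 177.1]
eef_rot: [-0.173, 0.714, 0.651, 0.191]
force: [-1.3, 0.3, 0.4]
gripper_width: 0.004
gripper_force: 0.0
```

arm_command(
  rows=[
    {"gripper": 0,"dx": -0.0196,"dy": -0.0047,"dz": 0.0265,"rx": 0,"ry": 0,"rz": 0},
    {"gripper": 0,"dx": -0.0196,"dy": -0.0047,"dz": 0.0265,"rx": 0,"ry": 0,"rz": 0},
    {"gripper": 0,"dx": -0.0196,"dy": -0.0047,"dz": 0.0265,"rx": 0,"ry": 0,"rz": 0},
    {"gripper": 0,"dx": -0.0196,"dy": -0.0045,"dz": 0.0265,"rx": 0,"ry": 0,"rz": 0},
    {"gripper": 0,"dx": 0,"dy": 0,"dz": 0,"rx": 0,"ry": 0,"rz": 0},
  ],
)

```text
t: 7.02
tcp_pos: [568.3, -70.7, 40.7]
eef_rot: [-0.178, 0.714, 0.65, 0.188]
force: [-0.6, 1.1, -0.8]
gripper_width: 0.007
gripper_force: 0.0
```

arm_command(
  rows=[
    {"gripper": 0,"dx": 0,"dy": 0,"dz": 0,"rx": 0,"ry": 0,"rz": 0},
    {"gripper": 0,"dx": 0,"dy": 0,"dz": 0,"rx": 0,"ry": 0,"rz": 0},
    {"gripper": 0,"dx": 0,"dy": 0,"dz": 0,"rx": 0,"ry": 0,"rz": 0},
    {"gripper": 0,"dx": 0,"dy": 0,"dz": 0,"rx": 0,"ry": 0,"rz": 0},
    {"gripper": 0,"dx": 0,"dy": 0,"dz": 0,"rx": 0,"ry": 0,"rz": 0},
  ],
)

```text
t: 7.43
tcp_pos: [573.4, -72.7, 47.1]
eef_rot: [-0.173, 0.714, 0.651, 0.192]
force: [-0.7, 0.4, 0.4]
gripper_width: 0.006
gripper_force: 0.0
```

Run:
```python
from h import *
b=cam("side");st=manip.read_state();print(st["t"],st["tcp_pos"],st["eef_rot"],st["force"],st["qpos"])
save(b,"pics/g.png")
```

```text
7.4833 [573.14940165 -72.63932099  46.74426465] [-0.17310483  0.71421359  0.6504532   0.19194869] [-0.2577554   0.70490798  0.87013431] [-0.42518442  0.56619947  1.75289593  0.56620831  1.0792893  -0.66939169]
```

View pics/g.png

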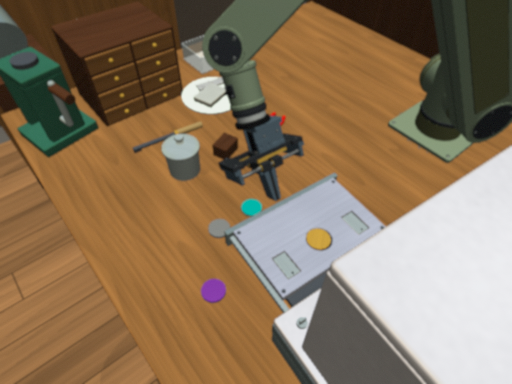

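The picture shows the shut fingertips just in front of the panel at (275,192) and clear of the turquoise disc. The blank is in its pocket at (319,238), and the pot and the block are clear of the gripper. Now I push the tray in.

arm_command(
  rows=[
    {"gripper": 0,"dx": 0.00433,"dy": 0,"dz": 0.0025,"rx": 0,"ry": 0,"rz": 0},
    {"gripper": 0,"dx": 0.00433,"dy": 0,"dz": 0.0025,"rx": 0,"ry": 0,"rz": 0},
    {"gripper": 0,"dx": 0.00433,"dy": 0,"dz": 0.0025,"rx": 0,"ry": 0,"rz": 0},
    {"gripper": 0,"dx": 0.00433,"dy": 0,"dz": 0.0025,"rx": 0,"ry": 0,"rz": 0},
    {"gripper": 0,"dx": 0.00433,"dy": 0,"dz": 0.0025,"rx": 0,"ry": 0,"rz": 0},
  ],
)

```text
t: 7.9
tcp_pos: [574.9, -47.9, 45.5]
eef_rot: [-0.173, 0.714, 0.65, 0.191]
force: [-1.6, -4.3, 0.5]
gripper_width: 0.004
gripper_force: 2.3
```

arm_command(
  rows=[
    {"gripper": 0,"dx": 0.00433,"dy": 0,"dz": 0.0025,"rx": 0,"ry": 0,"rz": 0},
    {"gripper": 0,"dx": 0.00433,"dy": 0,"dz": 0.0025,"rx": 0,"ry": 0,"rz": 0},
    {"gripper": 0,"dx": 0.00433,"dy": 0,"dz": 0.0025,"rx": 0,"ry": 0,"rz": 0},
    {"gripper": 0,"dx": 0.00433,"dy": 0,"dz": 0.0025,"rx": 0,"ry": 0,"rz": 0},
    {"gripper": 0,"dx": 0.00433,"dy": 0,"dz": 0.0025,"rx": 0,"ry": 0,"rz": 0},
  ],
)

```text
t: 8.32
tcp_pos: [577.2, -22.3, 45.4]
eef_rot: [-0.174, 0.714, 0.65, 0.191]
force: [-1.2, -4.2, 2.6]
gripper_width: 0.007
gripper_force: 2.2
```

arm_command(
  rows=[
    {"gripper": 0,"dx": 0.00606,"dy": 0,"dz": 0.0035,"rx": 0,"ry": 0,"rz": 0},
    {"gripper": 0,"dx": 0.00606,"dy": 0,"dz": 0.0035,"rx": 0,"ry": 0,"rz": 0},
    {"gripper": 0,"dx": 0.00606,"dy": 0,"dz": 0.0035,"rx": 0,"ry": 0,"rz": 0},
    {"gripper": 0,"dx": 0.00606,"dy": 0,"dz": 0.0035,"rx": 0,"ry": 0,"rz": 0},
    {"gripper": 0,"dx": 0.00606,"dy": 0,"dz": 0.0035,"rx": 0,"ry": 0,"rz": 0},
  ],
)

```text
t: 8.73
tcp_pos: [580.5, 12.8, 45.5]
eef_rot: [-0.174, 0.714, 0.65, 0.191]
force: [-0.7, -4.1, 1.8]
gripper_width: 0.001
gripper_force: 2.3
```

arm_command(
  rows=[
    {"gripper": 0,"dx": 0.00606,"dy": 0,"dz": 0.0035,"rx": 0,"ry": 0,"rz": 0},
    {"gripper": 0,"dx": 0.00606,"dy": 0,"dz": 0.0035,"rx": 0,"ry": 0,"rz": 0},
    {"gripper": 0,"dx": 0.00606,"dy": 0,"dz": 0.0035,"rx": 0,"ry": 0,"rz": 0},
    {"gripper": 0,"dx": 0.00606,"dy": 0,"dz": 0.0035,"rx": 0,"ry": 0,"rz": 0},
    {"gripper": 0,"dx": 0.00606,"dy": 0,"dz": 0.0035,"rx": 0,"ry": 0,"rz": 0},
  ],
)

```text
t: 9.15
tcp_pos: [583.8, 47.6, 45.5]
eef_rot: [-0.174, 0.714, 0.65, 0.192]
force: [0.3, -5.1, 2.7]
gripper_width: 0.006
gripper_force: 2.3
```

arm_command(
  rows=[
    {"gripper": 0,"dx": 0.00606,"dy": 0,"dz": 0.0035,"rx": 0,"ry": 0,"rz": 0},
    {"gripper": 0,"dx": 0.00606,"dy": 0,"dz": 0.0035,"rx": 0,"ry": 0,"rz": 0},
    {"gripper": 0,"dx": 0.00606,"dy": 0,"dz": 0.0035,"rx": 0,"ry": 0,"rz": 0},
    {"gripper": 0,"dx": 0.00606,"dy": 0,"dz": 0.0035,"rx": 0,"ry": 0,"rz": 0},
    {"gripper": 0,"dx": 0.00606,"dy": 0,"dz": 0.0035,"rx": 0,"ry": 0,"rz": 0},
  ],
)

```text
t: 9.57
tcp_pos: [587.1, 82.5, 45.5]
eef_rot: [-0.174, 0.714, 0.65, 0.191]
force: [-0.4, -5.6, 1.9]
gripper_width: 0.003
gripper_force: 2.3
```

arm_command(
  rows=[
    {"gripper": 0,"dx": 0.00606,"dy": 0,"dz": 0.0035,"rx": 0,"ry": 0,"rz": 0},
    {"gripper": 0,"dx": 0.00606,"dy": 0,"dz": 0.0035,"rx": 0,"ry": 0,"rz": 0},
    {"gripper": 0,"dx": 0.00606,"dy": 0,"dz": 0.0035,"rx": 0,"ry": 0,"rz": 0},
    {"gripper": 0,"dx": 0.00606,"dy": 0,"dz": 0.0035,"rx": 0,"ry": 0,"rz": 0},
    {"gripper": 0,"dx": 0.00606,"dy": 0,"dz": 0.0035,"rx": 0,"ry": 0,"rz": 0},
  ],
)

```text
t: 9.98
tcp_pos: [590.4, 117.3, 45.5]
eef_rot: [-0.174, 0.714, 0.65, 0.191]
force: [-0.0, -4.8, 2.4]
gripper_width: 0.001
gripper_force: 2.3
```

arm_command(
  rows=[
    {"gripper": 0,"dx": 0.00346,"dy": 0,"dz": 0.002,"rx": 0,"ry": 0,"rz": 0},
    {"gripper": 0,"dx": 0.00346,"dy": 0,"dz": 0.002,"rx": 0,"ry": 0,"rz": 0},
    {"gripper": 0,"dx": 0.00346,"dy": 0,"dz": 0.002,"rx": 0,"ry": 0,"rz": 0},
    {"gripper": 0,"dx": 0.0026,"dy": 0,"dz": 0.0015,"rx": 0,"ry": 0,"rz": 0},
    {"gripper": 0,"dx": 0.0026,"dy": 0,"dz": 0.0015,"rx": 0,"ry": 0,"rz": 0},
  ],
)

```text
t: 10.4
tcp_pos: [592.1, 134.7, 45.5]
eef_rot: [-0.174, 0.714, 0.65, 0.191]
force: [0.0, -3.7, 2.0]
gripper_width: 0.007
gripper_force: 2.2
```

arm_command(
  rows=[
    {"gripper": 0,"dx": 0.00173,"dy": 0,"dz": 0.001,"rx": 0,"ry": 0,"rz": 0},
    {"gripper": 0,"dx": 0.00173,"dy": 0,"dz": 0.001,"rx": 0,"ry": 0,"rz": 0},
    {"gripper": 0,"dx": 0.00087,"dy": 0,"dz": 0.0005,"rx": 0,"ry": 0,"rz": 0},
    {"gripper": 0,"dx": 0.00087,"dy": 0,"dz": 0.0005,"rx": 0,"ry": 0,"rz": 0},
    {"gripper": 0,"dx": 0.00087,"dy": 0,"dz": 0.0005,"rx": 0,"ry": 0,"rz": 0},
  ],
)

```text
t: 10.82
tcp_pos: [592.6, 141.5, 45.5]
eef_rot: [-0.174, 0.714, 0.65, 0.191]
force: [0.2, -3.4, 1.3]
gripper_width: 0.005
gripper_force: 2.1
```

arm_command(
  rows=[
    {"gripper": 0,"dx": 0.00087,"dy": 0,"dz": 0.0005,"rx": 0,"ry": 0,"rz": 0},
    {"gripper": 0,"dx": 0.00087,"dy": 0,"dz": 0.0005,"rx": 0,"ry": 0,"rz": 0},
    {"gripper": 0,"dx": 0.00087,"dy": 0,"dz": 0.0005,"rx": 0,"ry": 0,"rz": 0},
    {"gripper": 0,"dx": 0.00087,"dy": 0,"dz": 0.0005,"rx": 0,"ry": 0,"rz": 0},
    {"gripper": 0,"dx": 0,"dy": 0,"dz": 0,"rx": 0,"ry": 0,"rz": 0},
  ],
)

```text
t: 11.23
tcp_pos: [593.0, 142.9, 45.4]
eef_rot: [-0.172, 0.714, 0.651, 0.19]
force: [-2.6, -16.1, 6.9]
gripper_width: 0.002
gripper_force: 7.9
```

arm_command(
  rows=[
    {"gripper": 0,"dx": -0.0087,"dy": 0,"dz": -0.005,"rx": 0,"ry": 0,"rz": 0},
    {"gripper": 0,"dx": -0.026,"dy": 0,"dz": -0.015,"rx": 0,"ry": 0,"rz": 0},
    {"gripper": 0,"dx": -0.026,"dy": 0,"dz": -0.015,"rx": 0,"ry": 0,"rz": 0},
    {"gripper": 0,"dx": 0,"dy": 0,"dz": -0.03,"rx": 0,"ry": 0,"rz": 0},
    {"gripper": 0,"dx": 0,"dy": 0,"dz": 0,"rx": 0,"ry": 0,"rz": 0},
  ],
)

```text
t: 11.65
tcp_pos: [586.8, 58.6, 74.1]
eef_rot: [-0.173, 0.715, 0.649, 0.193]
force: [1.3, -0.9, 0.8]
gripper_width: 0.007
gripper_force: 0.0
```

arm_command(
  rows=[
    {"gripper": 0,"dx": 0,"dy": 0,"dz": 0,"rx": 0,"ry": 0,"rz": 0},
    {"gripper": 0,"dx": 0,"dy": 0,"dz": 0,"rx": 0,"ry": 0,"rz": 0},
    {"gripper": 0,"dx": 0,"dy": 0,"dz": 0,"rx": 0,"ry": 0,"rz": 0},
    {"gripper": 0,"dx": 0,"dy": 0,"dz": 0,"rx": 0,"ry": 0,"rz": 0},
    {"gripper": 0,"dx": 0,"dy": 0,"dz": 0,"rx": 0,"ry": 0,"rz": 0},
  ],
)

```text
t: 12.07
tcp_pos: [584.4, 61.8, 70.7]
eef_rot: [-0.175, 0.714, 0.65, 0.191]
force: [-0.9, 0.9, 0.5]
gripper_width: -0.0
gripper_force: 0.0
```

Run:
```python
from h import *
c=cam("wrist");a=cam("scene");st=manip.read_state();print(st["t"],st["tcp_pos"],st["force"])
im=np.vstack([c["pixels"],a["pixels"]]); im=np.hstack([cv2.resize(c["pixels"],(400,300)),cv2.resize(a["pixels"],(400,300))])
cv2.imwrite("pics/i.png",im[:,:,::-1])
```

```text
12.1667 [584.69335424  61.41721761  70.97618067] [ 0.24326576  0.24070658 -0.28957425]
```

View pics/i.png

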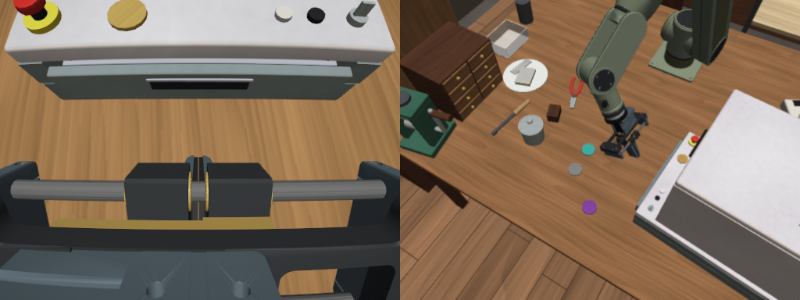

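The panel is closed up to the cabinet at (200,80), and everything else is in place. One check of the panel's stand-off against the machine face before I hand in.

Run:
```python
from h import *
c=cam("wrist"); x=np.array([np.sin(np.radians(5.4)),np.cos(np.radians(5.4))])
Z=c["range_z"]; v,u=np.mgrid[60:132,20:500:4]; u=u.ravel();v=v.ravel(); z=Z[v,u]
p=c["o"]+rays(c,np.c_[u,v])*z[:,None]; k=z>0; p=p[k]
s=(p[:,:2]-[587,79.9])@x; t=(p[:,:2]-[587,79.9])@[x[1],-x[0]]
print("panel",np.median(s[(abs(t)<140)&(p[:,2]>35)&(p[:,2]<65)&(s<100)]))
m=(abs(t)>153)&(abs(t)<178)&(p[:,2]>30)&(p[:,2]<90)&(s<120); print("side face",m.sum(),np.percentile(s[m],[10,50,90]) if m.any() else 0)
m=(abs(t)<140)&(p[:,2]>80)&(p[:,2]<97)&(s<120); print("face above",m.sum(),np.percentile(s[m],[10,50,90]) if m.any() else 0)
```

```text
panel 77.9329459484787
side face 569 [89.52551304 90.16457902 96.16912859]
face above 1443 [89.35094489 89.99835716 90.6609714 ]
```

The panel face stands 12.1 mm before the machine face, so the tray is home.

```bash
python3 -c "
from plant import workorder; print(workorder.job_done())"
```

```text
the job is handed in; nothing more can be done
None
```

I handed the job in at about 12 s. The blank was flat and flush in the round pocket before the tray went in, the tray is fully home (panel 12.1 mm before the machine face), and nothing else was touched. I couldn't see the blank or the tags once the tray was inside.

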